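# Clamp a lens in the V mount of a laser bench

## Task

Take the brass-rimmed lens out of the rack, set it down gently on the two white pads of the V mount on the laser bench, slide it back until its rim is flush against the U-shaped back plate, and let go. Then swing the clamp arm over it to its stop and press the arm straight down until the sprung tip bears on the rim and you feel it give by a millimetre or two - enough that the lens is firmly held at all three points, never so hard that it could chip - and leave it clamped, without disturbing the other things.

Things in the scene. Friction and masses are not known exactly. Their poses are not given: they have to be found in the camera images.
- lens_center (a point): Centre of the lens to mount: round lens in a plain brass rim, 50 mm diameter, 20 mm thick, 0.11 to 0.18 kg, glass recessed. It stands on edge in the rack, centre 50 mm above the table; x is its optical axis (level), z up. Grip it across the diameter at centre height or a little above, fingers closing along its y.
- green_filter_center (a point): Centre of a round green filter in a black rim, 50 mm diameter, 20 mm thick, standing in the rack; leave alone.
- amber_filter_center (a point): Centre of a round amber filter in a black rim, 50 mm diameter, 20 mm thick, standing in the rack; leave alone.
- rack: Grey fixed rack, 170 x 46 mm, 10 mm thick, with three V cradles 55 mm apart along its x that hold the optics by their lower third (up to 30 mm above the table). Origin: centre of its underside.
- bench: Laser bench, fixed: dark breadboard 12 mm thick, reaching 185 mm to -x, 135 mm to +x and 95 mm to either side of the origin, which lies on the table straight below point seat. A black laser tube, top 75 mm high, lies over x = -172 to -97 mm.
- seat (a point): Where the lens centre must end: axis of the V mount, 62 mm above the table. x is the optical axis (laser towards back plate), z up; the lens axis must lie along x, either way round. The pads run from x = -17 to +10 mm. Higher than 25 mm above the table, no part of the V mount lies outside |y| = 22 mm.
- back_plate: U-shaped aluminium back plate, fixed, 6 mm thick, against which the rear edge of the rim must lie. Origin: on the axis in the plate's front face, 10 mm to +x of point seat. Two 3.5 mm wide uprights, their middles at y = -19 and +19 mm, end 1 mm below the axis; a cross piece joins them from 21 mm below the axis down.
- pad_left: Left white nylon pad of the V (27 x 10 mm, rigid), sloping at 35 degrees. Origin: where the rim bears on it, 14 mm to +y of and 20 mm below point seat.
- pad_right: Right white nylon pad of the V, the mirror image on the -y side.
- column (a point): Foot of the 12 mm steel column that carries the clamp arm, at x = +66, y = +40 mm from point seat and 26 mm above the table; the column's top is 152 mm above the table. It turns about its vertical axis.
- clamp_swing (a joint): Turn of column and clamp arm, rad: 0 is the fixed stop, with the sprung tip over the middle of the seated lens; positive is swung away, anticlockwise from above. Starts at 1.0 to 1.8. Light friction (about 1 N at the knob); stays where it is left.
- clamp_knob (a point): Middle of the upright aluminium knob, 16 mm diameter, 30 mm tall, on top of the clamp arm's free end, 77 mm from the column axis; its foot is the arm's top. Starts 137 to 145 mm above the table. Pressed down, it slides the arm down the column (to 109 mm at most) against steady friction, about 7 N of push; the arm stays at the height where it is left.
- clamp_arm: Blue clamp arm, 12 mm wide, 10 mm thick. Origin: on the column axis at its underside; x along it. Under the knob a white sprung nylon tip points down from it by 4 to 16 mm, as it was last screwed out; this is not measured, so feel where it meets the lens. The tip gives against a 5 N/mm spring, 5 mm at most.
- bottle: Small amber bottle with a black cap, 40 mm diameter, 85 mm tall, beyond the work; leave alone. Origin: centre of its underside.
- spanner: Steel spanner, 140 mm long, lying beyond the work; leave alone. Origin: its middle on the table.
There are look-alikes about, which are no part of the job. What is meant by the part that bears lens_center is not pink or red, and is the smaller of those in its own colour.

How it is judged (in metres and radians):
On the way:
1. the lens rests on both pads, its rim flush against the back plate, let go and not yet clamped (contact force between each of pad_left, pad_right and lens above 0.25 N and x of lens_center in the frame of seat between -0.002 and 0.002 m and distance between lens_center and seat below 0.003 m and angle between the x axis of lens_center and the x axis of seat, either way round below 0.05 rad and contact force between lens and the fingers below 0.05 N and linear speed of lens below 0.02 m/s and contact force between clamp_arm and lens below 0.05 N), for 0.2 s.
At the end, for the whole second after the job is handed in: The lens lies in the V within 3 mm of its seat, bearing on both pads, rim within 2 mm of the back plate and square to the axis (within 3 degrees); the clamp arm is at its stop (within 0.06 rad) and its tip presses on the rim with more than 2 N; at rest, everything let go (contact force between each of pad_left, pad_right and lens above 0.25 N and x of lens_center in the frame of seat between -0.002 and 0.002 m and distance between lens_center and seat below 0.003 m and angle between the x axis of lens_center and the x axis of seat, either way round below 0.05 rad and contact force between lens and the fingers below 0.05 N and linear speed of lens below 0.02 m/s and contact force between clamp_arm and lens above 2 N and value of joint clamp_swing below 0.06 rad and contact force between the fingers and clamp_arm below 0.05 N); the robot touches nothing.
It fails at once if the clamp tip presses on the lens with more than 15 N (contact force between clamp_arm and lens above 15 N).
It fails at once if the lens is pressed on a pad or on the back plate with more than 20 N (contact force between any of pad_left, pad_right, back_plate and lens above 20 N).
It fails at once if the lens is dropped: it falls freely at more than 0.35 m/s (contact force between lens and anything else below 0.01 N and linear speed of lens above 0.35 m/s).
It fails at once if a filter, the bottle or the spanner is moved by more than 20 mm (distance of any of green_filter_center, amber_filter_center, bottle, spanner from where it was at the start of the episode above 0.02 m).
It also fails if it takes over 72 s, if anything falls off the work surface, if the arm or the gripper's body presses on something with over 40 N, if the wrist force passes 120 N, or if a joint passes its speed limit or range.

## Robot

A 6-joint arm with a two-finger parallel gripper is mounted at the origin on the work surface. World frame = base frame: x ahead of the robot, y to its left, z up, the work surface at z = 0. Lengths are in m, angles in degrees, forces in N, time in s.
With the tool pointing down it reaches from about 0.275 to 1 m from the base axis. Payload 8.4 kg.
Tool frame: the origin (TCP) lies on the centre line of the jaws, within the pads' length; the fingertips stand 11 mm ahead of it and the grasp point (between the pads) lies 8 mm behind it; z points along the fingers, y is the direction in which the jaws open and shut (so a half turn about z gives the same grasp; the last joint's range is limited). The gripper opens to 85 mm and grips with 20 to 120 N. Pads are 22 mm wide; open, the fingers measure 114 mm over their backs; the gripper's body (76 mm by 85 mm) begins 54 mm behind the grasp point. The pads swing forward as they close: fully open they stand 13 mm farther back than shut.
Start: joints at [-77.372, 20.225, 93.587, -0, 66.188, -0.138], TCP at [0.138, -0.61, 0.242] pointing down, gripper open.
Joint ranges: [-150.9, 150.9], [-52.94, 120.26], [3.33, 152.33], [-74.26, 254.26], [0, 154.13], [-172.89, 172.89]. Speed limits (degrees/s): [127.2, 127.2, 159.86, 180, 180, 180].

## Interface

Orientations are given as [roll, pitch, yaw] about the fixed x, y, z axes, in that order (R = Rz(yaw) Ry(pitch) Rx(roll)).
In Python, from plant import read_state, get_image, finish_job, silhouettes, landmark_of gives the robot as it stands.
- The arm moves only by the tool jog_arm, never from a script. Its argument "commands" is a list of rows, each an object of numbers: "dx", "dy", "dz": the shift along the world's x, y, z in cm; "ax", "ay", "az": the turn, a rotation vector about the world's x, y, z in degrees; "grip": the closure, from 0 (fully open) to 1 (shut). In form: [{"dx": .., "dy": .., "dz": .., "ax": .., "ay": .., "az": .., "grip": ..}, ...]. A call has 1 to 10 rows; each row is the pose to reach, as a shift and turn from the pose commanded when the call began; what a row does not reach only later rows make up. A row lasts 1/10 s, in which the tool goes at most 50 mm and 8.59 degrees, less where a joint would pass 70% of its speed; a pose out of reach is approached as far as the arm can. A call with a gripper value outside its range is refused whole. The fingers move at their own pace and stop on an object; "newtons" is the grip in N (left out, the last holds). Time passes only in rows, so rows that repeat a pose let the fingers close. It gives the time, the measured TCP pose, the force and the opening at its end, in the units of the state.
- read_state(): the state, without advancing time (a new reading comes with each control period).
- get_image(name): name is "scene" or "top"; returns a dict with "pixels" (384x512x3 uint8, red, green, blue), "depth" (384x512 float32, m along the optical axis (not along the pixel's ray), 0 where there is no reading), "fx", "fy", "cx", "cy" (pixels), "world_to_cam" (4x4, takes a point from world to camera coordinates). Camera axes: x right, y down, z forward; pixel columns grow to the right and rows downward; lengths in m; the calibration is good to about 2 mm. A picture is of the moment at which its call begins.
- finish_job(): hands the job in, once; it reports no verdict.
Trained networks look in a picture, given as the dict that the camera call returned (one of the last four; its "shot" number tells which), for a name from the list of things; names that differ only in an ending like _2 or _b are one class to them, and where a whole thing is asked for, a point or a joint stands for the part that bears it (a point fixed in the world has none). Each returns a list of dicts, best first, with "conf" (0 to 1); they miss things now and then, are a little off and sometimes report something else, mostly with a low value. They report only what shows in the picture. A call takes as long as a camera call. They do not tell look-alikes from the thing itself.
- silhouettes(picture, thing): "pixels" (384x512 bool, what is visible of it) and "position" ([row, column] as shares, 0 to 1, of the picture: columns of its width, rows of its height, amid what is visible of it).
- landmark_of(picture, thing): "position" ([row, column] as shares, 0 to 1, of the picture: columns of its width, rows of its height: a listed point, or the origin of a listed thing).
The state is a dict: "time_s": time; "q": joint angles; "joint_velocities": joint speeds; "effort": joint torques, N m; "eef_pos": TCP position; "ee_rot": TCP orientation; "wrist_force": force on the tool from outside, world axes, zero at the start; "wrist_torque": the same for the moment, N m; "width": finger opening in m.
Only numpy, scipy, OpenCV 4.12 (cv2) and the standard library are available. Lean on these libraries where they do the work, as an engineer would, in place of code of your own. Each camera call takes 0.05 s, during which the arm holds its last target. There are 200 camera calls.

## Working session

There is one attempt and no reset: what is moved stays moved. The work goes in short steps, Python scripts to look and compute and a tool call to move; the robot and the scene stay as the last step left them, time stands still between calls to the robot, and variables do not carry over. Pictures are saved under pics/ and viewed, about 8 in all and at most 12, crops included, and the job is handed in when it is done.

Besides the shell and the picture viewer there is one more tool, called after "Call:" in YAML: its name, and indented under it one key for each argument. jog_arm: Moves the arm, as the interface text tells. Its arguments: {"type":"object","properties":{"commands":{"type":"array","items":{"type":"object","properties":{"dx":{"type":"number"},"dy":{"type":"number"},"dz":{"type":"number"},"ax":{"type":"number"},"ay":{"type":"number"},"az":{"type":"number"},"grip":{"type":"number"}}}},"newtons":{"type":"number"}},"required":["commands"]}

```bash
mkdir -p pics && cat > h.py <<'E'
import numpy as np, cv2
from plant import *
def pt(im,u,v,d):
    c=np.array([(u-im["cx"])/im["fx"]*d,(v-im["cy"])/im["fy"]*d,d,1])
    return (np.linalg.inv(im["world_to_cam"])@c)[:3]
def onz(im,pos,z):
    v,u=pos[0]*384,pos[1]*512
    T=np.linalg.inv(im["world_to_cam"]); o=T[:3,3]; r=T[:3,:3]@np.array([(u-im["cx"])/im["fx"],(v-im["cy"])/im["fy"],1])
    return o+r*(z-o[2])/r[2]
def cloud(im):
    v,u=np.mgrid[:384,:512]; d=im["depth"]
    c=np.stack([(u-im["cx"])/im["fx"]*d,(v-im["cy"])/im["fy"]*d,d,np.ones_like(d)],-1)
    return (c@np.linalg.inv(im["world_to_cam"]).T)[...,:3]
def save(im,n,box=None):
    p=im["pixels"][...,::-1]
    if box: r0,r1,c0,c1=box; p=p[r0:r1,c0:c1]
    s=min(800/p.shape[1],600/p.shape[0]); cv2.imwrite("pics/"+n,cv2.resize(p,None,fx=s,fy=s,interpolation=cv2.INTER_CUBIC))
E
python3 - <<'E'
from h import *
np.set_printoptions(precision=4,suppress=True)
s=read_state(); print(s["time_s"],s["eef_pos"],s["ee_rot"],s["wrist_force"])
Z=dict(lens_center=.05,green_filter_center=.05,amber_filter_center=.05,rack=0,bench=0,seat=.062,back_plate=.062,pad_left=.042,pad_right=.042,column=.026,clamp_knob=.141,clamp_arm=.115,bottle=0,spanner=0)
for cam in("top","scene"):
    im=get_image(cam); save(im,cam+"0.png"); C=cloud(im)
    print(cam,"campos",np.linalg.inv(im["world_to_cam"])[:3,3])
    for n,z in Z.items():
        for l in landmark_of(im,n)[:4]:
            p=l["position"]; v,u=int(p[0]*384),int(p[1]*512)
            print(n,round(l["conf"],2),(u,v),"onz",onz(im,p,z),"depth",C[min(v,383),min(u,511)])
E
```

```text
0.0 [ 0.138  -0.6091  0.2416] [-179.9225    0.0005   12.7651] [-0.735  -0.0823 -0.1825]
top campos [0.5245 0.0536 0.977 ]
lens_center 0.73 (263, 235) onz [0.4694 0.0541 0.05  ] depth [0.4707 0.0547 0.0678]
lens_center 0.65 (170, 252) onz [0.4192 0.2964 0.05  ] depth [0.4231 0.2931 0.0638]
lens_center 0.47 (220, 223) onz [0.4988 0.1675 0.05  ] depth [0.4997 0.1652 0.0728]
lens_center 0.45 (173, 215) onz [0.5167 0.2908 0.05  ] depth [0.518  0.2919 0.0503]
green_filter_center 0.51 (221, 202) onz [0.5532 0.1662 0.05  ] depth [0.5535 0.164  0.0723]
amber_filter_center 0.74 (211, 243) onz [0.445  0.1889 0.05  ] depth [0.4485 0.1869 0.073 ]
amber_filter_center 0.37 (349, 222) onz [ 0.5064 -0.172   0.05  ] depth [ 0.507  -0.1733  0.0378]
rack 0.67 (219, 219) onz [0.5065 0.1764 0.    ] depth [0.509  0.1746 0.0209]
bench 0.63 (336, 220) onz [ 0.5104 -0.1473  0.    ] depth [ 0.5118 -0.1379  0.0418]
bench 0.57 (225, 202) onz [0.5552 0.1603 0.    ] depth [0.5536 0.1535 0.0742]
seat 0.6 (346, 225) onz [ 0.497  -0.1603  0.062 ] depth [ 0.4988 -0.1664  0.0334]
back_plate 0.67 (220, 219) onz [0.5074 
[... 2115 characters left out ...]
882 -0.1381  0.0415]
clamp_knob 0.91 (139, 139) onz [ 0.6106 -0.2051  0.141 ] depth [ 0.6124 -0.2033  0.1466]
clamp_knob 0.57 (185, 144) onz [ 0.5718 -0.1184  0.141 ] depth [ 0.5098 -0.1788  0.0387]
clamp_arm 0.7 (319, 213) onz [0.5607 0.1832 0.115 ] depth [0.5101 0.1717 0.0295]
clamp_arm 0.68 (174, 153) onz [ 0.5876 -0.139   0.115 ] depth [ 0.5934 -0.1329  0.1263]
clamp_arm 0.22 (306, 220) onz [0.5869 0.17   0.115 ] depth [0.564  0.1623 0.0732]
bottle 0.89 (231, 280) onz [0.724  0.0857 0.    ] depth [0.7399 0.0956 0.0501]
spanner 0.72 (192, 141) onz [ 0.4692 -0.1905  0.    ] depth [ 0.4932 -0.1706  0.0377]
spanner 0.69 (145, 217) onz [ 0.6993 -0.1548  0.    ] depth [ 0.7012 -0.1524  0.0056]
```

View pics/top0.png

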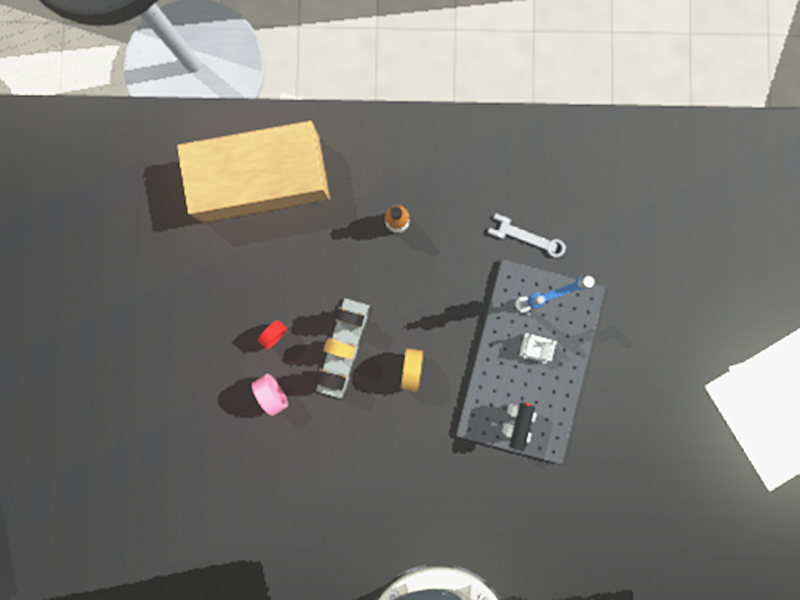

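View pics/scene0.png

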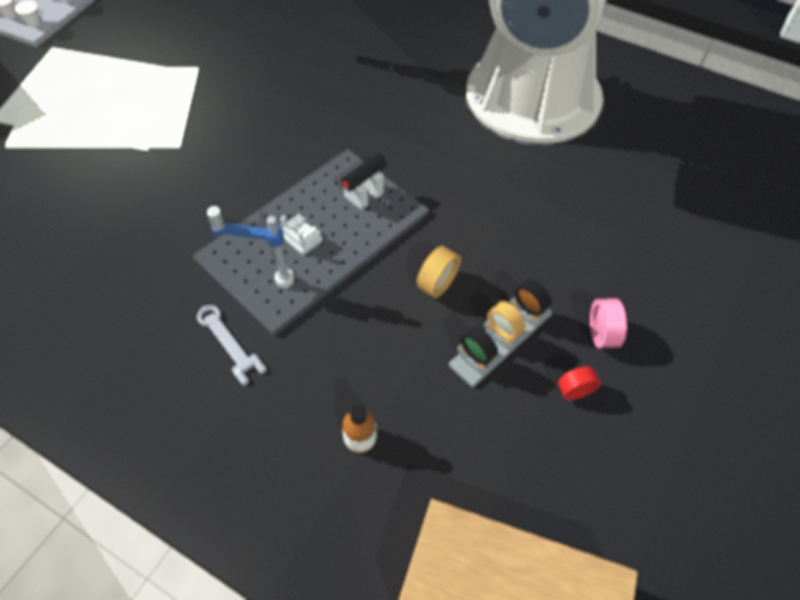

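Top view: the rack is at px (343,348), with the small brass lens in the middle slot and the dark filters either side. A larger brass ring at (412,370), a red one and a pink one are the look-alikes. The bench is on the right, with the V mount at (538,347), column at (524,305) and knob at (588,282), swung away. The scene view agrees. Next I'll fit the poses.

```bash
python3 - <<'E'
from h import *
np.set_printoptions(precision=4,suppress=True)
def ang(P):
    r=cv2.minAreaRect((P[:,:2]*1000).astype(np.float32)); return np.array(r[0])/1000,r[1],r[2]
for cam in("top","scene"):
    im=get_image(cam); C=cloud(im); X,Y,Z=C[...,0],C[...,1],C[...,2]
    ok=im["depth"]>0
    m=ok&(X>.27)&(X<.70)&(Y<-.02)&(Y>-.32)&(Z>.007)&(Z<.018)
    n,l,st,_=cv2.connectedComponentsWithStats(m.astype(np.uint8)); k=1+np.argmax(st[1:,4])
    c,wh,a=ang(C[l==k]); print(cam,"bench rect",c,wh,a,"z",np.median(Z[l==k]))
    for n,near in(("rack",(.5,.175)),("lens_center",(.499,.174)),("green_filter_center",(.555,.166)),("amber_filter_center",(.445,.186)),("clamp_knob",(.61,-.21)),("column",(.585,-.138))):
        for s in silhouettes(im,n):
            P=C[s["pixels"]&ok]
            if len(P)<8 or np.hypot(*(np.median(P[:,:2],0)-near))>.03: continue
            lo,hi=np.percentile(P,[3,97],0)
            print(cam,n,round(s["conf"],2),len(P),"med",np.median(P,0),"lo",lo,"hi",hi,"rect",*ang(P[P[:,2]>(0.004 if n=="rack" else hi[2]-.012)])); break
    # V mount parts: points on bench region above 30mm
    m=ok&(np.hypot(X-.505,Y+.162)<.035)&(Z>.025)&(Z<.07)
    print(cam,"vmount",m.sum(),*ang(C[m]),"zmax",Z[m].max())
    m=ok&(np.hypot(X-.585,Y+.138)<.12)&(Z>.105)
    P=C[m]; print("arm pts",len(P),"rect",*ang(P),"zpct",np.percentile(P[:,2],[5,50,95]))
    m=ok&(X<.48)&(X>.3)&(Y<-.02)&(Y>-.32)&(Z>.05)&(Z<.09); print("laser",*ang(C[m]))
E
```

```text
top bench rect [ 0.4818 -0.1538] (190.5344696044922, 320.296630859375) 76.05040740966797 z 0.01135952315585137
top rack 0.62 682 med [0.5017 0.1747 0.0098] lo [0.4183 0.1414 0.0025] hi [0.5776 0.2102 0.0399] rect [0.4969 0.1758] (49.60594177246094, 171.38621520996094) 74.7740478515625
top lens_center 0.55 160 med [0.499  0.1728 0.0706] lo [0.4842 0.1538 0.0268] hi [0.5097 0.1967 0.0761] rect [0.4982 0.1761] (41.89742660522461, 19.98691177368164) 74.68769836425781
top amber_filter_center 0.49 178 med [0.4463 0.1893 0.07  ] lo [0.4332 0.1684 0.0296] hi [0.4583 0.2118 0.077 ] rect [0.4453 0.191 ] (39.1527214050293, 20.012643814086914) 74.99636840820312
top column 0.67 286 med [ 0.5888 -0.1625  0.1245] lo [ 0.571  -0.2157  0.0199] hi [ 0.6152 -0.1269  0.1538] rect [ 0.595 -0.174] (15.6642427444458, 90.56558990478516) 20.498682022094727
top vmount 264 [ 0.5025 -0.1586] (53.492919921875, 38.43672561645508) 76.6629867553711 zmax 0.06197730317436145
arm pts 279 rect [ 0.5943 -0.1706] (22.833702087402344, 97.39834594726562) 23.17843246459961 zpct [0.12   0.1252 0.1535]
laser [ 0.3767 -0.1273]
[... 752 characters left out ...]
amp_knob 0.56 485 med [ 0.598  -0.1829  0.1222] lo [ 0.5395 -0.2583  0.0082] hi [ 0.6186 -0.1281  0.1522] rect [ 0.6116 -0.2097] (15.63187026977539, 16.0575008392334) 20.13360595703125
scene column 0.87 705 med [ 0.5908 -0.1584  0.1214] lo [ 0.5225 -0.2191  0.0094] hi [ 0.618  -0.1284  0.1517] rect [ 0.5955 -0.1758] (18.201065063476562, 91.20298767089844) 23.381839752197266
scene vmount 306 [ 0.5058 -0.1587] (50.094032287597656, 40.766151428222656) 76.33963775634766 zmax 0.060889411776517854
arm pts 518 rect [ 0.5974 -0.1728] (22.897991180419922, 98.43013000488281) 22.550382614135742 zpct [0.1131 0.1231 0.1515]
laser [ 0.3807 -0.1234] (33.116024017333984, 80.25713348388672) 71.55186462402344
```

Call:
jog_arm:
  commands:
    - {"dx": 18, "dy": 39, "az": -14, "grip": 0}
    - {"dx": 18, "dy": 39, "az": -14, "grip": 0}
    - {"dx": 18, "dy": 39, "az": -14, "grip": 0}
    - {"dx": 18, "dy": 39, "az": -14, "grip": 0}
    - {"dx": 18, "dy": 39, "az": -14, "grip": 0}
    - {"dx": 18, "dy": 39, "az": -14, "grip": 0}
    - {"dx": 18, "dy": 39, "az": -14, "grip": 0}
    - {"dx": 18, "dy": 39, "az": -14, "grip": 0}
    - {"dx": 18, "dy": 39, "az": -14, "grip": 0}
    - {"dx": 18, "dy": 39, "az": -14, "grip": 0}

```text
validation failed for argument at $.co...
```

Call:
jog_arm:
  commands:
    - {"dx": 18.15, "dy": 39.5, "az": -14, "grip": 0}
    - {"dx": 18.15, "dy": 39.5, "az": -14, "grip": 0}
    - {"dx": 18.15, "dy": 39.5, "az": -14, "grip": 0}
    - {"dx": 18.15, "dy": 39.5, "az": -14, "grip": 0}
    - {"dx": 18.15, "dy": 39.5, "az": -14, "grip": 0}
    - {"dx": 18.15, "dy": 39.5, "az": -14, "grip": 0}
    - {"dx": 18.15, "dy": 39.5, "az": -14, "grip": 0}
    - {"dx": 18.15, "dy": 39.5, "az": -14, "grip": 0}
    - {"dx": 18.15, "dy": 39.5, "az": -14, "grip": 0}
    - {"dx": 18.15, "dy": 39.5, "az": -14, "grip": 0}

```text
validation failed for argument at $.co...
```

Call:
jog_arm:
  commands:
    - {"dx": 3, "dy": 6, "dz": 0, "ax": 0, "ay": 0, "az": -2, "grip": 0}

```text
time_s: 2.3
eef_pos: [0.1594, -0.5682, 0.2423]
ee_rot: [179.8, 0.0, 10.6]
wrist_force: [1.7, 0.0, -0.0]
width: 0.0856
```

Call:
jog_arm:
  commands:
    - {"dx": 17, "dy": 37, "dz": 0, "ax": 0, "ay": 0, "az": -13, "grip": 0}
    - {"dx": 17, "dy": 37, "dz": 0, "ax": 0, "ay": 0, "az": -13, "grip": 0}
    - {"dx": 17, "dy": 37, "dz": 0, "ax": 0, "ay": 0, "az": -13, "grip": 0}
    - {"dx": 17, "dy": 37, "dz": 0, "ax": 0, "ay": 0, "az": -13, "grip": 0}
    - {"dx": 17, "dy": 37, "dz": 0, "ax": 0, "ay": 0, "az": -13, "grip": 0}
    - {"dx": 17, "dy": 37, "dz": 0, "ax": 0, "ay": 0, "az": -13, "grip": 0}
    - {"dx": 17, "dy": 37, "dz": 0, "ax": 0, "ay": 0, "az": -13, "grip": 0}
    - {"dx": 17, "dy": 37, "dz": 0, "ax": 0, "ay": 0, "az": -13, "grip": 0}
    - {"dx": 17, "dy": 37, "dz": 0, "ax": 0, "ay": 0, "az": -13, "grip": 0}
    - {"dx": 17, "dy": 37, "dz": 0, "ax": 0, "ay": 0, "az": -13, "grip": 0}

```text
time_s: 3.3
eef_pos: [0.3311, -0.1937, 0.2425]
ee_rot: [180.0, -0.0, -2.0]
wrist_force: [0.4, -1.2, 0.3]
width: 0.0857
```

Call:
jog_arm:
  commands:
    - {"dx": 16.85, "dy": 36.95, "dz": 0, "ax": 0, "ay": 0, "az": -13.2, "grip": 0}
    - {"dx": 16.85, "dy": 36.95, "dz": 0, "ax": 0, "ay": 0, "az": -13.2, "grip": 0}
    - {"dx": 16.85, "dy": 36.95, "dz": 0, "ax": 0, "ay": 0, "az": -13.2, "grip": 0}
    - {"dx": 16.85, "dy": 36.95, "dz": 0, "ax": 0, "ay": 0, "az": -13.2, "grip": 0}
    - {"dx": 16.85, "dy": 36.95, "dz": 0, "ax": 0, "ay": 0, "az": -13.2, "grip": 0}
    - {"dx": 16.85, "dy": 36.95, "dz": 0, "ax": 0, "ay": 0, "az": -13.2, "grip": 0}
    - {"dx": 16.85, "dy": 36.95, "dz": 0, "ax": 0, "ay": 0, "az": -13.2, "grip": 0}
    - {"dx": 16.85, "dy": 36.95, "dz": 0, "ax": 0, "ay": 0, "az": -13.2, "grip": 0}
    - {"dx": 16.85, "dy": 36.95, "dz": 0, "ax": 0, "ay": 0, "az": -13.2, "grip": 0}
    - {"dx": 16.85, "dy": 36.95, "dz": 0, "ax": 0, "ay": 0, "az": -13.2, "grip": 0}

```text
time_s: 4.3
eef_pos: [0.501, 0.1755, 0.2419]
ee_rot: [-180.0, -0.0, -15.4]
wrist_force: [1.0, 1.0, -0.5]
width: 0.0855
```

Call:
jog_arm:
  commands:
    - {"dx": -0.1, "dy": 0, "dz": -4, "ax": 0, "ay": 0, "az": 0, "grip": 0}
    - {"dx": -0.1, "dy": 0, "dz": -8, "ax": 0, "ay": 0, "az": 0, "grip": 0}
    - {"dx": -0.1, "dy": 0, "dz": -11, "ax": 0, "ay": 0, "az": 0, "grip": 0}
    - {"dx": -0.1, "dy": 0, "dz": -14, "ax": 0, "ay": 0, "az": 0, "grip": 0}
    - {"dx": -0.1, "dy": 0, "dz": -16, "ax": 0, "ay": 0, "az": 0, "grip": 0}
    - {"dx": -0.1, "dy": 0, "dz": -18, "ax": 0, "ay": 0, "az": 0, "grip": 0}
    - {"dx": -0.1, "dy": 0, "dz": -19, "ax": 0, "ay": 0, "az": 0, "grip": 0}
    - {"dx": -0.1, "dy": 0, "dz": -19.6, "ax": 0, "ay": 0, "az": 0, "grip": 0}
    - {"dx": -0.1, "dy": 0, "dz": -19.6, "ax": 0, "ay": 0, "az": 0, "grip": 0}
    - {"dx": -0.1, "dy": 0, "dz": -19.6, "ax": 0, "ay": 0, "az": 0, "grip": 0}

```text
time_s: 5.3
eef_pos: [0.4986, 0.1744, 0.047]
ee_rot: [-180.0, -0.0, -15.5]
wrist_force: [1.0, 0.3, 0.4]
width: 0.0855
```

```bash
python3 - <<'E'
from h import *
im=get_image("scene"); save(im,"g1.png",(140,290,240,440)); print(read_state()["wrist_force"])
E
```

```text
[ 0.63854149 -1.26403167  0.90678851]
```

View pics/g1.png

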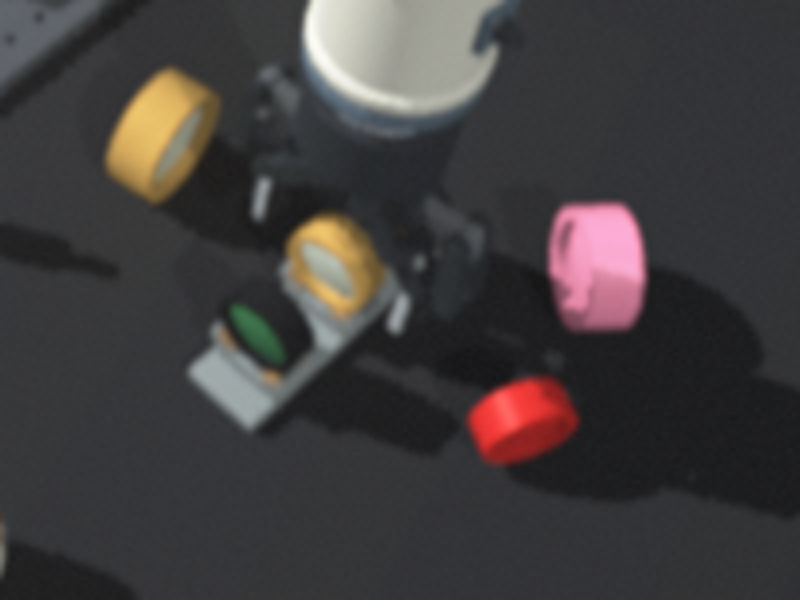

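The fingers (white pads at (262,195) and (400,312)) straddle the brass lens at (335,265), and the filters are clear. Close.

Call:
jog_arm:
  commands:
    - {"dx": 0, "dy": 0, "dz": 0, "ax": 0, "ay": 0, "az": 0, "grip": 0.3}
    - {"dx": 0, "dy": 0, "dz": 0, "ax": 0, "ay": 0, "az": 0, "grip": 0.6}
    - {"dx": 0, "dy": 0, "dz": 0, "ax": 0, "ay": 0, "az": 0, "grip": 0.6}
    - {"dx": 0, "dy": 0, "dz": 0, "ax": 0, "ay": 0, "az": 0, "grip": 0.6}
    - {"dx": 0, "dy": 0, "dz": 0, "ax": 0, "ay": 0, "az": 0, "grip": 0.6}
    - {"dx": 0, "dy": 0, "dz": 0, "ax": 0, "ay": 0, "az": 0, "grip": 0.6}
    - {"dx": 0, "dy": 0, "dz": 0, "ax": 0, "ay": 0, "az": 0, "grip": 0.6}
    - {"dx": 0, "dy": 0, "dz": 0, "ax": 0, "ay": 0, "az": 0, "grip": 0.6}
    - {"dx": 0, "dy": 0, "dz": 0, "ax": 0, "ay": 0, "az": 0, "grip": 0.6}
    - {"dx": 0, "dy": 0, "dz": 0, "ax": 0, "ay": 0, "az": 0, "grip": 0.6}
  newtons: 30

```text
time_s: 6.35
eef_pos: [0.4983, 0.175, 0.0469]
ee_rot: [-180.0, -0.0, -15.4]
wrist_force: [-1.4, 0.8, 6.2]
width: 0.0491
```

Call:
jog_arm:
  commands:
    - {"dx": 0, "dy": 0, "dz": 0.5, "ax": 0, "ay": 0, "az": 0, "grip": 0.6}
    - {"dx": 0, "dy": 0, "dz": 1.5, "ax": 0, "ay": 0, "az": 0, "grip": 0.6}
    - {"dx": 0, "dy": 0, "dz": 3, "ax": 0, "ay": 0, "az": 0, "grip": 0.6}
    - {"dx": 0, "dy": 0, "dz": 5, "ax": 0, "ay": 0, "az": 0, "grip": 0.6}
    - {"dx": 0, "dy": 0, "dz": 7.5, "ax": 0, "ay": 0, "az": 0, "grip": 0.6}
    - {"dx": 0, "dy": 0, "dz": 10, "ax": 0, "ay": 0, "az": 0, "grip": 0.6}
    - {"dx": 0, "dy": 0, "dz": 12, "ax": 0, "ay": 0, "az": 0, "grip": 0.6}
    - {"dx": 0, "dy": 0, "dz": 13.5, "ax": 0, "ay": 0, "az": 0, "grip": 0.6}
    - {"dx": 0, "dy": 0, "dz": 14, "ax": 0, "ay": 0, "az": 0, "grip": 0.6}
    - {"dx": 0, "dy": 0, "dz": 14, "ax": 0, "ay": 0, "az": 0, "grip": 0.6}

```text
time_s: 7.35
eef_pos: [0.4983, 0.1748, 0.1872]
ee_rot: [-179.9, -0.1, -15.4]
wrist_force: [0.2, 0.4, -1.4]
width: 0.0491
```

Call:
jog_arm:
  commands:
    - {"dx": 0.01, "dy": -2, "dz": 0, "ax": 0, "ay": 0, "az": 0, "grip": 0.6}
    - {"dx": 0.03, "dy": -6, "dz": 0, "ax": 0, "ay": 0, "az": 0.5, "grip": 0.6}
    - {"dx": 0.05, "dy": -10.5, "dz": 0, "ax": 0, "ay": 0, "az": 1, "grip": 0.6}
    - {"dx": 0.08, "dy": -15, "dz": 0, "ax": 0, "ay": 0, "az": 1.4, "grip": 0.6}
    - {"dx": 0.1, "dy": -19.5, "dz": 0, "ax": 0, "ay": 0, "az": 1.4, "grip": 0.6}
    - {"dx": 0.12, "dy": -24, "dz": 0, "ax": 0, "ay": 0, "az": 1.4, "grip": 0.6}
    - {"dx": 0.12, "dy": -28, "dz": 0, "ax": 0, "ay": 0, "az": 1.4, "grip": 0.6}
    - {"dx": 0.12, "dy": -31, "dz": 0, "ax": 0, "ay": 0, "az": 1.4, "grip": 0.6}
    - {"dx": 0.12, "dy": -33, "dz": 0, "ax": 0, "ay": 0, "az": 1.4, "grip": 0.6}
    - {"dx": 0.12, "dy": -33.4, "dz": 0, "ax": 0, "ay": 0, "az": 1.4, "grip": 0.6}

```text
time_s: 8.35
eef_pos: [0.4985, -0.1612, 0.1853]
ee_rot: [180.0, 0.1, -14.2]
wrist_force: [-0.6, 0.0, -1.7]
width: 0.0486
```

Call:
jog_arm:
  commands:
    - {"dx": 0, "dy": 0, "dz": -1.5, "ax": 0, "ay": 0, "az": 0, "grip": 0.6}
    - {"dx": 0, "dy": 0, "dz": -4, "ax": 0, "ay": 0, "az": 0, "grip": 0.6}
    - {"dx": 0, "dy": 0, "dz": -6.5, "ax": 0, "ay": 0, "az": 0, "grip": 0.6}
    - {"dx": 0, "dy": 0, "dz": -8.5, "ax": 0, "ay": 0, "az": 0, "grip": 0.6}
    - {"dx": 0, "dy": 0, "dz": -9.7, "ax": 0, "ay": 0, "az": 0, "grip": 0.6}
    - {"dx": 0, "dy": 0, "dz": -10.2, "ax": 0, "ay": 0, "az": 0, "grip": 0.6}
    - {"dx": 0, "dy": 0, "dz": -10.2, "ax": 0, "ay": 0, "az": 0, "grip": 0.6}

```text
time_s: 9.05
eef_pos: [0.4989, -0.1589, 0.0838]
ee_rot: [-180.0, 0.1, -14.0]
wrist_force: [0.2, -0.1, -1.4]
width: 0.0493
```

```bash
python3 - <<'E'
from h import *
np.set_printoptions(precision=4,suppress=True)
im=get_image("scene"); save(im,"g2.png",(85,205,120,280)); s=read_state(); print(s["wrist_force"],s["eef_pos"])
C=cloud(im)
for q in silhouettes(im,"lens_center"):
    P=C[q["pixels"]&(im["depth"]>0)]
    print(q["conf"],len(P),np.median(P,0),np.percentile(P,[3,97],0))
for l in landmark_of(im,"lens_center"): print(l["conf"],onz(im,l["position"],.085))
E
```

```text
[ 0.0886 -0.6485 -1.2974] [ 0.4994 -0.1591  0.0845]
0.97 577 [0.4279 0.2938 0.0503] [[0.4025 0.2709 0.0044]
 [0.451  0.317  0.0651]]
0.73 175 [ 0.5078 -0.161   0.0882] [[ 0.5011 -0.1807  0.0632]
 [ 0.5157 -0.1409  0.1107]]
0.57 587 [0.4761 0.059  0.0526] [[0.4399 0.0379 0.0041]
 [0.5007 0.0692 0.0695]]
0.69 [0.4923 0.0635 0.085 ]
0.69 [0.4584 0.2934 0.085 ]
0.67 [ 0.5278 -0.128   0.085 ]
0.62 [0.5551 0.2986 0.085 ]
0.45 [ 0.495  -0.1616  0.085 ]
0.27 [ 0.5813 -0.2494  0.085 ]
```

View pics/g2.png

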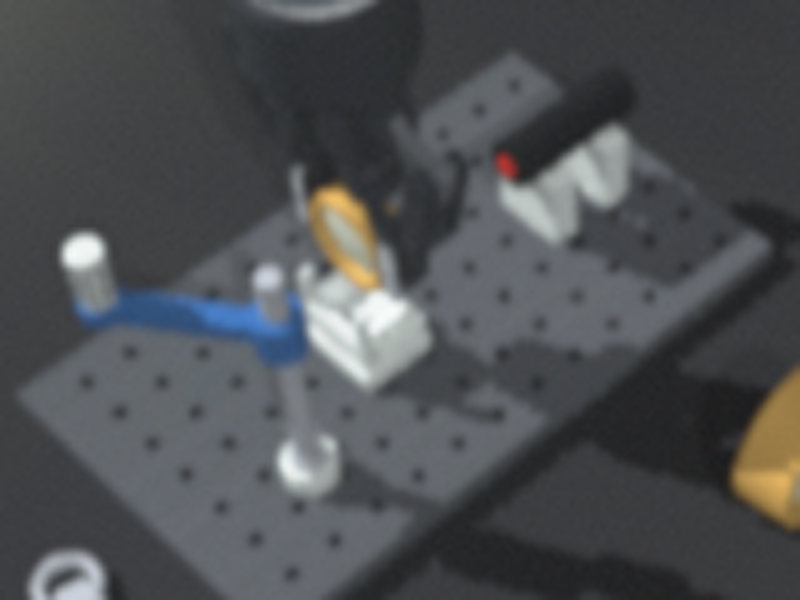

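The picture shows the lens (345,235) upright in the jaws, just above the front part of the V mount (365,330). The clamp arm is well clear. Lower to about 3 mm above contact, then feel.

Call:
jog_arm:
  commands:
    - {"dx": 0, "dy": 0, "dz": -0.8, "ax": 0, "ay": 0, "az": 0, "grip": 0.6}
    - {"dx": 0, "dy": 0, "dz": -1.5, "ax": 0, "ay": 0, "az": 0, "grip": 0.6}
    - {"dx": 0, "dy": 0, "dz": -2, "ax": 0, "ay": 0, "az": 0, "grip": 0.6}
    - {"dx": 0, "dy": 0, "dz": -2.2, "ax": 0, "ay": 0, "az": 0, "grip": 0.6}
    - {"dx": 0, "dy": 0, "dz": -2.2, "ax": 0, "ay": 0, "az": 0, "grip": 0.6}

```text
time_s: 9.7
eef_pos: [0.4989, -0.1592, 0.0618]
ee_rot: [-180.0, 0.0, -14.0]
wrist_force: [1.0, 0.1, -1.2]
width: 0.0488
```

Call:
jog_arm:
  commands:
    - {"dx": 0, "dy": 0, "dz": -0.05, "ax": 0, "ay": 0, "az": 0, "grip": 0.6}
    - {"dx": 0, "dy": 0, "dz": -0.1, "ax": 0, "ay": 0, "az": 0, "grip": 0.6}
    - {"dx": 0, "dy": 0, "dz": -0.15, "ax": 0, "ay": 0, "az": 0, "grip": 0.6}
    - {"dx": 0, "dy": 0, "dz": -0.15, "ax": 0, "ay": 0, "az": 0, "grip": 0.6}

```text
time_s: 10.1
eef_pos: [0.4992, -0.1594, 0.0608]
ee_rot: [180.0, -0.0, -14.0]
wrist_force: [0.2, 0.8, -1.4]
width: 0.0489
```

Call:
jog_arm:
  commands:
    - {"dx": 0, "dy": 0, "dz": -0.03, "ax": 0, "ay": 0, "az": 0, "grip": 0.6}
    - {"dx": 0, "dy": 0, "dz": -0.05, "ax": 0, "ay": 0, "az": 0, "grip": 0.6}
    - {"dx": 0, "dy": 0, "dz": -0.05, "ax": 0, "ay": 0, "az": 0, "grip": 0.6}

```text
time_s: 10.4
eef_pos: [0.4991, -0.1593, 0.0603]
ee_rot: [-180.0, 0.0, -14.0]
wrist_force: [0.3, 0.2, -2.4]
width: 0.049
```

Call:
jog_arm:
  commands:
    - {"dx": 0, "dy": 0, "dz": -0.03, "ax": 0, "ay": 0, "az": 0, "grip": 0.6}
    - {"dx": 0, "dy": 0, "dz": -0.05, "ax": 0, "ay": 0, "az": 0, "grip": 0.6}
    - {"dx": 0, "dy": 0, "dz": -0.05, "ax": 0, "ay": 0, "az": 0, "grip": 0.6}

```text
time_s: 10.7
eef_pos: [0.4991, -0.1593, 0.0598]
ee_rot: [-180.0, 0.0, -14.0]
wrist_force: [-0.2, 0.1, -2.5]
width: 0.049
```

Call:
jog_arm:
  commands:
    - {"dx": 0, "dy": 0, "dz": -0.03, "ax": 0, "ay": 0, "az": 0, "grip": 0.6}
    - {"dx": 0, "dy": 0, "dz": -0.05, "ax": 0, "ay": 0, "az": 0, "grip": 0.6}
    - {"dx": 0, "dy": 0, "dz": -0.05, "ax": 0, "ay": 0, "az": 0, "grip": 0.6}

```text
time_s: 11.0
eef_pos: [0.4992, -0.1594, 0.0596]
ee_rot: [180.0, -0.0, -14.0]
wrist_force: [-0.7, -1.0, 4.8]
width: 0.049
```

Call:
jog_arm:
  commands:
    - {"dx": 0, "dy": 0, "dz": -0.03, "ax": 0, "ay": 0, "az": 0, "grip": 0.6}
    - {"dx": 0, "dy": 0, "dz": -0.04, "ax": 0, "ay": 0, "az": 0, "grip": 0.6}
    - {"dx": 0, "dy": 0, "dz": -0.04, "ax": 0, "ay": 0, "az": 0, "grip": 0.6}

```text
time_s: 11.3
eef_pos: [0.4993, -0.1595, 0.0595]
ee_rot: [180.0, -0.0, -14.0]
wrist_force: [-2.8, -0.2, 9.5]
width: 0.0492
```

Call:
jog_arm:
  commands:
    - {"dx": 0, "dy": 0, "dz": 0.06, "ax": 0, "ay": 0, "az": 0, "grip": 0.6}
    - {"dx": 0, "dy": 0, "dz": 0.06, "ax": 0, "ay": 0, "az": 0, "grip": 0.6}
    - {"dx": 0, "dy": 0, "dz": 0.06, "ax": 0, "ay": 0, "az": 0, "grip": 0.6}

```text
time_s: 11.6
eef_pos: [0.4993, -0.1594, 0.0596]
ee_rot: [180.0, -0.0, -14.0]
wrist_force: [-1.1, -1.1, 4.6]
width: 0.049
```

Call:
jog_arm:
  commands:
    - {"dx": 0.1, "dy": -0.025, "dz": 0, "ax": 0, "ay": 0, "az": 0, "grip": 0.6}
    - {"dx": 0.2, "dy": -0.05, "dz": 0, "ax": 0, "ay": 0, "az": 0, "grip": 0.6}
    - {"dx": 0.3, "dy": -0.075, "dz": 0, "ax": 0, "ay": 0, "az": 0, "grip": 0.6}
    - {"dx": 0.3, "dy": -0.075, "dz": 0, "ax": 0, "ay": 0, "az": 0, "grip": 0.6}

```text
time_s: 12.0
eef_pos: [0.501, -0.1602, 0.0593]
ee_rot: [180.0, 0.1, -14.0]
wrist_force: [-5.4, -3.3, 5.7]
width: 0.049
```

Call:
jog_arm:
  commands:
    - {"dx": -0.01, "dy": -0.05, "dz": 0.06, "ax": 0, "ay": 0, "az": 0, "grip": 0.6}
    - {"dx": -0.01, "dy": -0.05, "dz": 0.06, "ax": 0, "ay": 0, "az": 0, "grip": 0.6}
    - {"dx": -0.01, "dy": -0.05, "dz": 0.06, "ax": 0, "ay": 0, "az": 0, "grip": 0.6}

```text
time_s: 12.3
eef_pos: [0.5022, -0.1605, 0.0599]
ee_rot: [-180.0, -0.0, -14.0]
wrist_force: [-0.0, -0.6, -1.6]
width: 0.049
```

Call:
jog_arm:
  commands:
    - {"dx": 0.1, "dy": -0.025, "dz": 0, "ax": 0, "ay": 0, "az": 0, "grip": 0.6}
    - {"dx": 0.1, "dy": -0.025, "dz": 0, "ax": 0, "ay": 0, "az": 0, "grip": 0.6}
    - {"dx": 0.1, "dy": -0.025, "dz": 0, "ax": 0, "ay": 0, "az": 0, "grip": 0.6}

```text
time_s: 12.6
eef_pos: [0.5031, -0.1608, 0.06]
ee_rot: [-180.0, -0.0, -14.0]
wrist_force: [-1.2, 0.7, -0.8]
width: 0.0491
```

Call:
jog_arm:
  commands:
    - {"dx": 0.07, "dy": -0.018, "dz": 0, "ax": 0, "ay": 0, "az": 0, "grip": 0.6}
    - {"dx": 0.15, "dy": -0.036, "dz": 0, "ax": 0, "ay": 0, "az": 0, "grip": 0.6}
    - {"dx": 0.15, "dy": -0.036, "dz": 0, "ax": 0, "ay": 0, "az": 0, "grip": 0.6}

```text
time_s: 12.9
eef_pos: [0.5047, -0.1612, 0.0601]
ee_rot: [180.0, -0.0, -14.0]
wrist_force: [0.2, -1.1, -1.7]
width: 0.0489
```

Call:
jog_arm:
  commands:
    - {"dx": 0.05, "dy": -0.012, "dz": 0, "ax": 0, "ay": 0, "az": 0, "grip": 0.6}
    - {"dx": 0.08, "dy": -0.02, "dz": 0, "ax": 0, "ay": 0, "az": 0, "grip": 0.6}
    - {"dx": 0.08, "dy": -0.02, "dz": 0, "ax": 0, "ay": 0, "az": 0, "grip": 0.6}

```text
time_s: 13.2
eef_pos: [0.5054, -0.1614, 0.0601]
ee_rot: [-180.0, -0.0, -14.0]
wrist_force: [0.5, 0.4, -1.6]
width: 0.0487
```

Call:
jog_arm:
  commands:
    - {"dx": 0.04, "dy": -0.01, "dz": 0, "ax": 0, "ay": 0, "az": 0, "grip": 0.6}
    - {"dx": 0.07, "dy": -0.018, "dz": 0, "ax": 0, "ay": 0, "az": 0, "grip": 0.6}
    - {"dx": 0.07, "dy": -0.018, "dz": 0, "ax": 0, "ay": 0, "az": 0, "grip": 0.6}

```text
time_s: 13.5
eef_pos: [0.5061, -0.1616, 0.0601]
ee_rot: [-180.0, -0.0, -14.0]
wrist_force: [-0.3, -0.1, -1.3]
width: 0.0491
```

Call:
jog_arm:
  commands:
    - {"dx": 0.03, "dy": -0.007, "dz": 0, "ax": 0, "ay": 0, "az": 0, "grip": 0.6}
    - {"dx": 0.05, "dy": -0.012, "dz": 0, "ax": 0, "ay": 0, "az": 0, "grip": 0.6}
    - {"dx": 0.05, "dy": -0.012, "dz": 0, "ax": 0, "ay": 0, "az": 0, "grip": 0.6}

```text
time_s: 13.8
eef_pos: [0.5064, -0.1616, 0.06]
ee_rot: [-180.0, 0.0, -14.0]
wrist_force: [-1.6, 1.0, -1.2]
width: 0.0492
```

Call:
jog_arm:
  commands:
    - {"dx": 0.03, "dy": -0.007, "dz": 0, "ax": 0, "ay": 0, "az": 0, "grip": 0.6}
    - {"dx": 0.05, "dy": -0.012, "dz": 0, "ax": 0, "ay": 0, "az": 0, "grip": 0.6}
    - {"dx": 0.05, "dy": -0.012, "dz": 0, "ax": 0, "ay": 0, "az": 0, "grip": 0.6}

```text
time_s: 14.1
eef_pos: [0.5064, -0.1616, 0.0599]
ee_rot: [-180.0, 0.1, -14.0]
wrist_force: [-4.0, 0.8, 0.7]
width: 0.0493
```

Call:
jog_arm:
  commands:
    - {"dx": -0.02, "dy": 0.005, "dz": -0.02, "ax": 0, "ay": 0, "az": 0, "grip": 0.6}
    - {"dx": -0.02, "dy": 0.005, "dz": -0.04, "ax": 0, "ay": 0, "az": 0, "grip": 0.6}
    - {"dx": -0.02, "dy": 0.005, "dz": -0.04, "ax": 0, "ay": 0, "az": 0, "grip": 0.6}

```text
time_s: 14.4
eef_pos: [0.5064, -0.1616, 0.0595]
ee_rot: [-180.0, 0.0, -14.0]
wrist_force: [-4.0, 1.2, 1.0]
width: 0.0489
```

Call:
jog_arm:
  commands:
    - {"dx": 0, "dy": 0, "dz": 0, "ax": 0, "ay": 0, "az": 0, "grip": 0.42}
    - {"dx": 0, "dy": 0, "dz": 0, "ax": 0, "ay": 0, "az": 0, "grip": 0.39}
    - {"dx": 0, "dy": 0, "dz": 0, "ax": 0, "ay": 0, "az": 0, "grip": 0.36}
    - {"dx": 0, "dy": 0, "dz": 0, "ax": 0, "ay": 0, "az": 0, "grip": 0.3}
    - {"dx": 0, "dy": 0, "dz": 0, "ax": 0, "ay": 0, "az": 0, "grip": 0.2}
    - {"dx": 0, "dy": 0, "dz": 0, "ax": 0, "ay": 0, "az": 0, "grip": 0.1}
    - {"dx": 0, "dy": 0, "dz": 0, "ax": 0, "ay": 0, "az": 0, "grip": 0.1}

```text
time_s: 15.1
eef_pos: [0.507, -0.1618, 0.0597]
ee_rot: [-180.0, -0.0, -14.0]
wrist_force: [-0.2, 0.0, -0.9]
width: 0.0768
```

```bash
python3 - <<'E'
from h import *
np.set_printoptions(precision=4,suppress=True)
im=get_image("scene"); save(im,"g3.png",(85,205,120,280)); s=read_state(); print(s["wrist_force"],s["eef_pos"],s["width"])
C=cloud(im)
hsv=cv2.cvtColor(im["pixels"],cv2.COLOR_RGB2HSV)
m=(np.hypot(C[...,0]-.507,C[...,1]+.161)<.04)&(C[...,2]>.035)&(C[...,2]<.1)&(hsv[...,0]>12)&(hsv[...,0]<28)&(hsv[...,1]>80)
P=C[m]; a=np.radians(-14); Q=P-[.5073,-.1606,.062]
B=np.c_[Q[:,0]*np.cos(a)+Q[:,1]*np.sin(a),-Q[:,0]*np.sin(a)+Q[:,1]*np.cos(a),Q[:,2]]
print(len(P),"bench-frame pct",np.percentile(B,[2,50,98],0))
E
```

```text
[ 0.8711 -0.5435 -0.3068] [ 0.5069 -0.1618  0.0597] 0.07687103273451955
123 bench-frame pct [[ 0.0005 -0.0225 -0.0213]
 [ 0.0069  0.0035  0.0166]
 [ 0.0119  0.0246  0.0253]]
```

View pics/g3.png

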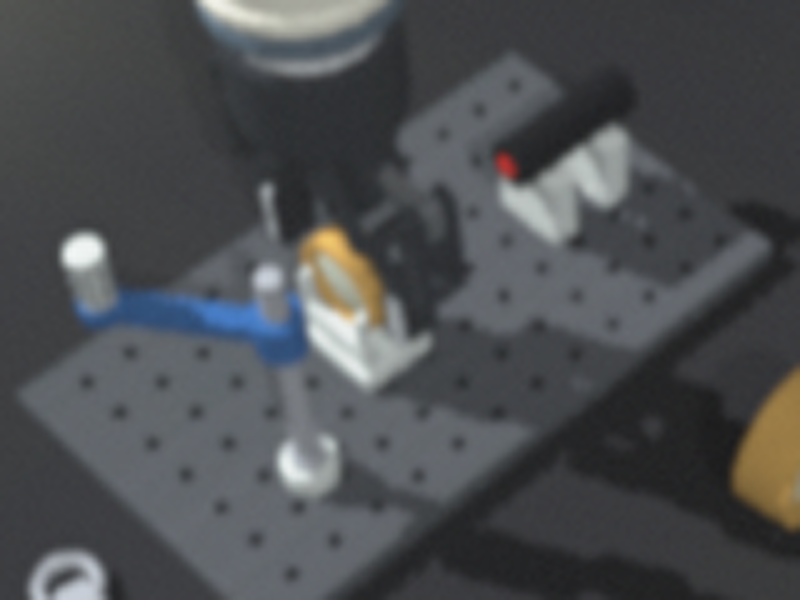

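Lens (340,275) is sitting on the V, flush behind the U plate, with the jaws open and clear. Measured rear face is about +10 mm and top about +25 mm, as expected. Raise, then go above the knob with the jaws tangential to its swing.

Call:
jog_arm:
  commands:
    - {"dx": 0, "dy": 0, "dz": 0.5, "ax": 0, "ay": 0, "az": 0, "grip": 0.1}
    - {"dx": 0, "dy": 0, "dz": 2, "ax": 0, "ay": 0, "az": 0, "grip": 0.1}
    - {"dx": 0, "dy": 0, "dz": 5, "ax": 0, "ay": 0, "az": 0, "grip": 0.1}
    - {"dx": 0, "dy": 0, "dz": 9, "ax": 0, "ay": 0, "az": 0, "grip": 0.1}
    - {"dx": 0, "dy": 0, "dz": 13, "ax": 0, "ay": 0, "az": 0, "grip": 0.1}
    - {"dx": 0, "dy": 0, "dz": 15, "ax": 0, "ay": 0, "az": 0, "grip": 0.1}
    - {"dx": 2, "dy": -1, "dz": 15, "ax": 0, "ay": 0, "az": 8, "grip": 0.1}
    - {"dx": 4, "dy": -2, "dz": 15, "ax": 0, "ay": 0, "az": 16, "grip": 0.1}
    - {"dx": 6, "dy": -3, "dz": 15, "ax": 0, "ay": 0, "az": 24, "grip": 0.1}
    - {"dx": 8, "dy": -4, "dz": 15, "ax": 0, "ay": 0, "az": 32, "grip": 0.1}

```text
time_s: 16.15
eef_pos: [0.5876, -0.2021, 0.2102]
ee_rot: [180.0, -0.0, 18.3]
wrist_force: [-0.0, 0.1, -0.4]
width: 0.0768
```

Call:
jog_arm:
  commands:
    - {"dx": 2, "dy": -0.8, "dz": 0, "ax": 0, "ay": 0, "az": 94, "grip": 0.3}
    - {"dx": 2, "dy": -0.8, "dz": 0, "ax": 0, "ay": 0, "az": 94, "grip": 0.3}
    - {"dx": 2, "dy": -0.8, "dz": 0, "ax": 0, "ay": 0, "az": 94, "grip": 0.3}
    - {"dx": 2, "dy": -0.8, "dz": 0, "ax": 0, "ay": 0, "az": 94, "grip": 0.3}
    - {"dx": 2, "dy": -0.8, "dz": 0, "ax": 0, "ay": 0, "az": 94, "grip": 0.3}
    - {"dx": 2, "dy": -0.8, "dz": 0, "ax": 0, "ay": 0, "az": 94, "grip": 0.3}
    - {"dx": 2, "dy": -0.8, "dz": 0, "ax": 0, "ay": 0, "az": 94, "grip": 0.3}
    - {"dx": 2, "dy": -0.8, "dz": 0, "ax": 0, "ay": 0, "az": 94, "grip": 0.3}
    - {"dx": 2, "dy": -0.8, "dz": 0, "ax": 0, "ay": 0, "az": 94, "grip": 0.3}
    - {"dx": 2, "dy": -0.8, "dz": 0, "ax": 0, "ay": 0, "az": 94, "grip": 0.3}

```text
time_s: 17.15
eef_pos: [0.6067, -0.2097, 0.21]
ee_rot: [-180.0, -0.0, 104.3]
wrist_force: [-0.9, 0.2, -0.4]
width: 0.0595
```

```bash
python3 - <<'E'
from h import *
s=read_state(); print(s["time_s"],s["eef_pos"],s["ee_rot"],s["q"],s["width"],s["wrist_force"])
E
```

```text
17.15 [ 0.60673982 -0.20970304  0.20998583] [-1.79999271e+02 -9.31246116e-04  1.04263373e+02] [-1.92003812e+01  2.34506070e+01  9.31295175e+01  4.19260626e-04
  6.34209970e+01 -3.34639414e+01] 0.059523865992544236 [-0.91261896  0.23505738 -0.41063269]
```

Call:
jog_arm:
  commands:
    - {"dx": 0.25, "dy": -0.04, "dz": -1, "ax": 0, "ay": 0, "az": 8, "grip": 0.3}
    - {"dx": 0.25, "dy": -0.04, "dz": -3, "ax": 0, "ay": 0, "az": 8, "grip": 0.3}
    - {"dx": 0.25, "dy": -0.04, "dz": -5, "ax": 0, "ay": 0, "az": 8, "grip": 0.3}
    - {"dx": 0.25, "dy": -0.04, "dz": -6.5, "ax": 0, "ay": 0, "az": 8, "grip": 0.3}
    - {"dx": 0.25, "dy": -0.04, "dz": -7.1, "ax": 0, "ay": 0, "az": 8, "grip": 0.3}
    - {"dx": 0.25, "dy": -0.04, "dz": -7.1, "ax": 0, "ay": 0, "az": 8, "grip": 0.3}

```text
time_s: 17.75
eef_pos: [0.6089, -0.21, 0.138]
ee_rot: [-179.9, -0.1, 111.9]
wrist_force: [-0.4, -0.2, 0.6]
width: 0.0597
```

```bash
python3 - <<'E'
from h import *
im=get_image("scene"); save(im,"g4.png",(75,205,100,280)); s=read_state(); print(s["wrist_force"],s["eef_pos"],s["width"])
E
```

```text
[ 0.1373382  -0.0417062   0.66083393] [ 0.60946205 -0.21020243  0.1388448 ] 0.05959955676646347
```

View pics/g4.png

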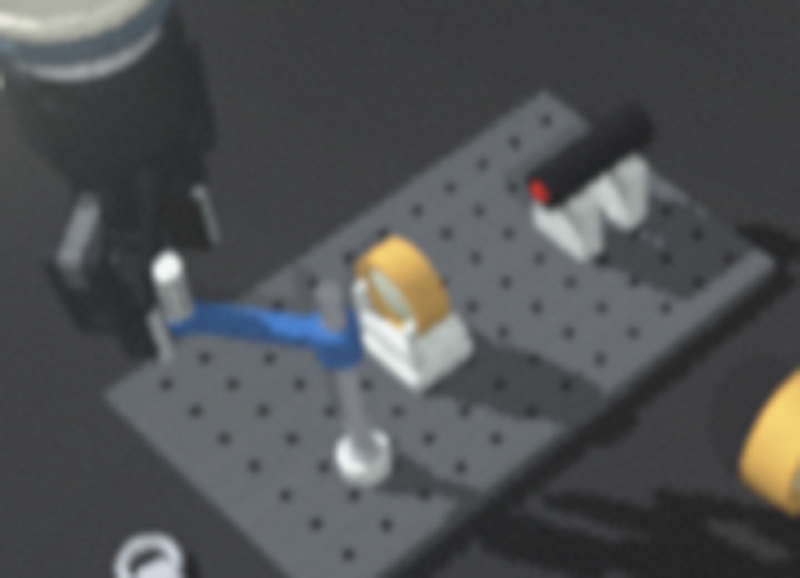

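The jaws straddle the knob at (170,285), and the lens at (405,290) stays seated. Close lightly.

Call:
jog_arm:
  commands:
    - {"dx": 0, "dy": 0, "dz": 0, "ax": 0, "ay": 0, "az": 0, "grip": 0.6}
    - {"dx": 0, "dy": 0, "dz": 0, "ax": 0, "ay": 0, "az": 0, "grip": 0.8}
    - {"dx": 0, "dy": 0, "dz": 0, "ax": 0, "ay": 0, "az": 0, "grip": 0.95}
    - {"dx": 0, "dy": 0, "dz": 0, "ax": 0, "ay": 0, "az": 0, "grip": 0.95}
    - {"dx": 0, "dy": 0, "dz": 0, "ax": 0, "ay": 0, "az": 0, "grip": 0.95}
    - {"dx": 0, "dy": 0, "dz": 0, "ax": 0, "ay": 0, "az": 0, "grip": 0.95}
    - {"dx": 0, "dy": 0, "dz": 0, "ax": 0, "ay": 0, "az": 0, "grip": 0.95}
    - {"dx": 0, "dy": 0, "dz": 0, "ax": 0, "ay": 0, "az": 0, "grip": 0.95}
  newtons: 20

```text
time_s: 18.6
eef_pos: [0.6098, -0.2104, 0.1393]
ee_rot: [180.0, 0.0, 111.9]
wrist_force: [0.2, -0.5, 6.2]
width: 0.0151
```

```bash
python3 - <<'E'
from h import *
s=read_state(); p=s["eef_pos"]; print(p,s["ee_rot"],s["wrist_force"],s["width"])
c=np.array([.5803,-.1389]); v=p[:2]-c; a0=np.degrees(np.arctan2(v[1],v[0])); print(a0,np.hypot(*v))
for d in range(0,101,5):
    t=np.radians(a0-d); q=c+.077*np.array([np.cos(t),np.sin(t)])-p[:2]; print(d,np.round(q*100,2))
E
```

```text
[ 0.6097608  -0.21039826  0.13929558] [1.79957264e+02 4.65243289e-02 1.11909917e+02] [ 0.2126771  -0.51187953  6.18032242] 0.015142380020635548
-67.6059270588182 0.07733007230469871
0 [-0.01  0.03]
5 [-0.64 -0.2 ]
10 [-1.29 -0.37]
15 [-1.96 -0.49]
20 [-2.62 -0.54]
25 [-3.3  -0.54]
30 [-3.97 -0.48]
35 [-4.63 -0.36]
40 [-5.28 -0.19]
45 [-5.91  0.04]
50 [-6.51  0.33]
55 [-7.1   0.66]
60 [-7.64  1.05]
65 [-8.16  1.48]
70 [-8.63  1.96]
75 [-9.06  2.47]
80 [-9.45  3.02]
85 [-9.78  3.61]
90 [-10.07   4.22]
95 [-10.29   4.85]
100 [-10.47   5.5 ]
```

Call:
jog_arm:
  commands:
    - {"dx": -0.64, "dy": -0.2, "dz": 0, "ax": 0, "ay": 0, "az": -5, "grip": 0.95}
    - {"dx": -1.29, "dy": -0.37, "dz": 0, "ax": 0, "ay": 0, "az": -10, "grip": 0.95}
    - {"dx": -1.96, "dy": -0.49, "dz": 0, "ax": 0, "ay": 0, "az": -15, "grip": 0.95}
    - {"dx": -2.62, "dy": -0.54, "dz": 0, "ax": 0, "ay": 0, "az": -20, "grip": 0.95}
    - {"dx": -3.3, "dy": -0.54, "dz": 0, "ax": 0, "ay": 0, "az": -25, "grip": 0.95}
    - {"dx": -3.97, "dy": -0.48, "dz": 0, "ax": 0, "ay": 0, "az": -30, "grip": 0.95}
    - {"dx": -4.63, "dy": -0.36, "dz": 0, "ax": 0, "ay": 0, "az": -35, "grip": 0.95}
    - {"dx": -5.28, "dy": -0.19, "dz": 0, "ax": 0, "ay": 0, "az": -40, "grip": 0.95}
    - {"dx": -5.91, "dy": 0.04, "dz": 0, "ax": 0, "ay": 0, "az": -45, "grip": 0.95}
    - {"dx": -6.51, "dy": 0.33, "dz": 0, "ax": 0, "ay": 0, "az": -50, "grip": 0.95}

```text
time_s: 19.6
eef_pos: [0.5445, -0.2074, 0.1393]
ee_rot: [179.9, 0.0, 61.7]
wrist_force: [-0.1, -3.0, 5.2]
width: 0.0148
```

Call:
jog_arm:
  commands:
    - {"dx": -0.59, "dy": 0.33, "dz": 0, "ax": 0, "ay": 0, "az": -5, "grip": 0.95}
    - {"dx": -1.13, "dy": 0.72, "dz": 0, "ax": 0, "ay": 0, "az": -10, "grip": 0.95}
    - {"dx": -1.65, "dy": 1.15, "dz": 0, "ax": 0, "ay": 0, "az": -15, "grip": 0.95}
    - {"dx": -2.12, "dy": 1.63, "dz": 0, "ax": 0, "ay": 0, "az": -20, "grip": 0.95}
    - {"dx": -2.55, "dy": 2.14, "dz": 0, "ax": 0, "ay": 0, "az": -25, "grip": 0.95}
    - {"dx": -2.94, "dy": 2.69, "dz": 0, "ax": 0, "ay": 0, "az": -30, "grip": 0.95}
    - {"dx": -3.27, "dy": 3.28, "dz": 0, "ax": 0, "ay": 0, "az": -35, "grip": 0.95}
    - {"dx": -3.56, "dy": 3.89, "dz": 0, "ax": 0, "ay": 0, "az": -40, "grip": 0.95}
    - {"dx": -3.56, "dy": 3.89, "dz": 0, "ax": 0, "ay": 0, "az": -40, "grip": 0.95}

```text
time_s: 20.5
eef_pos: [0.5087, -0.1677, 0.1392]
ee_rot: [180.0, -0.0, 21.7]
wrist_force: [-0.7, -0.8, 6.0]
width: 0.015
```

Call:
jog_arm:
  commands:
    - {"dx": -0.12, "dy": 0.31, "dz": 0, "ax": 0, "ay": 0, "az": -2.5, "grip": 0.95}
    - {"dx": -0.2, "dy": 0.55, "dz": 0, "ax": 0, "ay": 0, "az": -4.5, "grip": 0.95}
    - {"dx": -0.2, "dy": 0.55, "dz": 0, "ax": 0, "ay": 0, "az": -4.5, "grip": 0.95}

```text
time_s: 20.8
eef_pos: [0.5068, -0.1624, 0.1392]
ee_rot: [180.0, -0.0, 17.3]
wrist_force: [-1.5, 0.2, 7.0]
width: 0.0153
```

Call:
jog_arm:
  commands:
    - {"dx": -0.03, "dy": 0.1, "dz": 0, "ax": 0, "ay": 0, "az": 0, "grip": 0.95}
    - {"dx": -0.03, "dy": 0.1, "dz": 0, "ax": 0, "ay": 0, "az": 0, "grip": 0.95}

```text
time_s: 21.0
eef_pos: [0.5067, -0.162, 0.1393]
ee_rot: [179.9, -0.0, 17.4]
wrist_force: [-0.5, -3.3, 6.5]
width: 0.0152
```

Call:
jog_arm:
  commands:
    - {"dx": -0.03, "dy": 0.1, "dz": 0, "ax": 0, "ay": 0, "az": 0, "grip": 0.95}
    - {"dx": -0.03, "dy": 0.1, "dz": 0, "ax": 0, "ay": 0, "az": 0, "grip": 0.95}

```text
time_s: 21.2
eef_pos: [0.5067, -0.1617, 0.1393]
ee_rot: [179.8, -0.0, 17.4]
wrist_force: [-1.2, -7.0, 4.6]
width: 0.0152
```

Call:
jog_arm:
  commands:
    - {"dx": 0.01, "dy": -0.03, "dz": 0, "ax": 0, "ay": 0, "az": 0, "grip": 0.95}
    - {"dx": 0.01, "dy": -0.03, "dz": -0.15, "ax": 0, "ay": 0, "az": 0, "grip": 0.95}
    - {"dx": 0.01, "dy": -0.03, "dz": -0.3, "ax": 0, "ay": 0, "az": 0, "grip": 0.95}
    - {"dx": 0.01, "dy": -0.03, "dz": -0.45, "ax": 0, "ay": 0, "az": 0, "grip": 0.95}
    - {"dx": 0.01, "dy": -0.03, "dz": -0.6, "ax": 0, "ay": 0, "az": 0, "grip": 0.95}
    - {"dx": 0.01, "dy": -0.03, "dz": -0.6, "ax": 0, "ay": 0, "az": 0, "grip": 0.95}
  newtons: 45

```text
time_s: 21.8
eef_pos: [0.5067, -0.1618, 0.1332]
ee_rot: [179.9, -0.0, 17.4]
wrist_force: [-0.5, -5.9, 4.3]
width: 0.0143
```

Call:
jog_arm:
  commands:
    - {"dx": 0, "dy": 0, "dz": -0.1, "ax": 0, "ay": 0, "az": 0, "grip": 0.95}
    - {"dx": 0, "dy": 0, "dz": -0.15, "ax": 0, "ay": 0, "az": 0, "grip": 0.95}
    - {"dx": 0, "dy": 0, "dz": -0.15, "ax": 0, "ay": 0, "az": 0, "grip": 0.95}

```text
time_s: 22.1
eef_pos: [0.5067, -0.1618, 0.1318]
ee_rot: [179.9, -0.0, 17.4]
wrist_force: [-1.2, -5.5, 5.3]
width: 0.0149
```

Call:
jog_arm:
  commands:
    - {"dx": 0, "dy": 0, "dz": -0.1, "ax": 0, "ay": 0, "az": 0, "grip": 0.95}
    - {"dx": 0, "dy": 0, "dz": -0.15, "ax": 0, "ay": 0, "az": 0, "grip": 0.95}
    - {"dx": 0, "dy": 0, "dz": -0.15, "ax": 0, "ay": 0, "az": 0, "grip": 0.95}

```text
time_s: 22.4
eef_pos: [0.5067, -0.1618, 0.1303]
ee_rot: [179.9, -0.0, 17.4]
wrist_force: [-1.6, -6.1, 5.8]
width: 0.0144
```

Call:
jog_arm:
  commands:
    - {"dx": 0, "dy": 0, "dz": -0.1, "ax": 0, "ay": 0, "az": 0, "grip": 0.95}
    - {"dx": 0, "dy": 0, "dz": -0.1, "ax": 0, "ay": 0, "az": 0, "grip": 0.95}

```text
time_s: 22.6
eef_pos: [0.5067, -0.1619, 0.1293]
ee_rot: [179.9, -0.0, 17.4]
wrist_force: [-1.0, -5.1, 5.8]
width: 0.0146
```

```bash
python3 - <<'E'
from h import *
np.set_printoptions(precision=4,suppress=True)
im=get_image("scene"); C=cloud(im); h=cv2.cvtColor(im["pixels"],cv2.COLOR_RGB2HSV)
m=(h[...,0]>95)&(h[...,0]<125)&(h[...,1]>120)&(C[...,2]>.07)&(np.hypot(C[...,0]-.55,C[...,1]+.15)<.09)
print("blue",m.sum(),np.percentile(C[m],[5,50,95],0)); print(read_state()["wrist_force"])
save(im,"g5.png",(75,205,100,280))
E
```

```text
blue 185 [[ 0.5205 -0.1595  0.1061]
 [ 0.5618 -0.1444  0.1123]
 [ 0.5935 -0.1284  0.1187]]
[-1.0074 -6.348   4.6703]
```

View pics/g5.png

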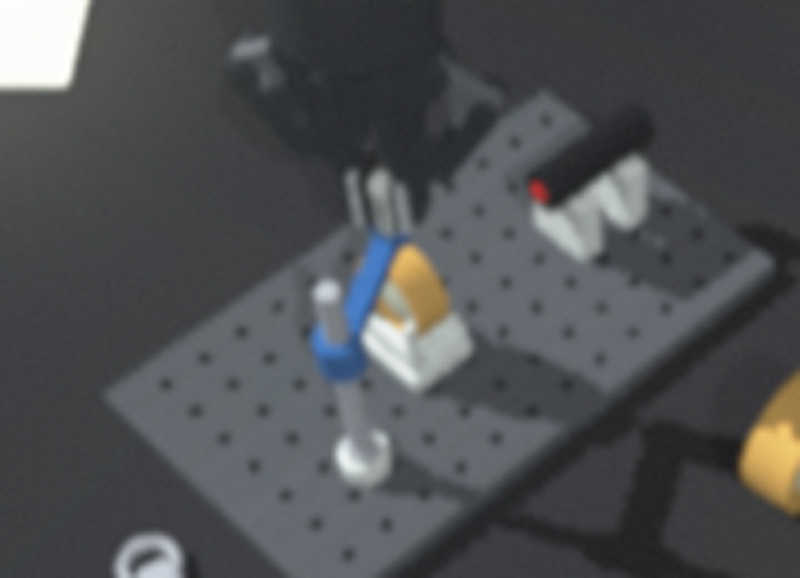

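The arm (375,290) is over the lens and has slid down about 10 mm with the knob. There's no tip contact yet and the force is steady. Continue in 1 mm steps.

Call:
jog_arm:
  commands:
    - {"dx": 0, "dy": 0, "dz": -0.1, "ax": 0, "ay": 0, "az": 0, "grip": 0.95}
    - {"dx": 0, "dy": 0, "dz": -0.1, "ax": 0, "ay": 0, "az": 0, "grip": 0.95}

```text
time_s: 22.85
eef_pos: [0.5067, -0.1618, 0.1283]
ee_rot: [179.9, -0.0, 17.4]
wrist_force: [-1.1, -5.9, 5.0]
width: 0.0145
```

Call:
jog_arm:
  commands:
    - {"dx": 0, "dy": 0, "dz": -0.1, "ax": 0, "ay": 0, "az": 0, "grip": 0.95}
    - {"dx": 0, "dy": 0, "dz": -0.1, "ax": 0, "ay": 0, "az": 0, "grip": 0.95}

```text
time_s: 23.05
eef_pos: [0.5067, -0.1619, 0.1273]
ee_rot: [179.9, -0.0, 17.4]
wrist_force: [-1.2, -5.7, 5.3]
width: 0.0146
```

Call:
jog_arm:
  commands:
    - {"dx": 0, "dy": 0, "dz": -0.1, "ax": 0, "ay": 0, "az": 0, "grip": 0.95}
    - {"dx": 0, "dy": 0, "dz": -0.1, "ax": 0, "ay": 0, "az": 0, "grip": 0.95}

```text
time_s: 23.25
eef_pos: [0.5067, -0.1618, 0.1263]
ee_rot: [179.9, -0.0, 17.4]
wrist_force: [-1.0, -6.0, 5.3]
width: 0.0143
```

Call:
jog_arm:
  commands:
    - {"dx": 0, "dy": 0, "dz": -0.1, "ax": 0, "ay": 0, "az": 0, "grip": 0.95}
    - {"dx": 0, "dy": 0, "dz": -0.1, "ax": 0, "ay": 0, "az": 0, "grip": 0.95}

```text
time_s: 23.45
eef_pos: [0.5067, -0.1618, 0.1253]
ee_rot: [179.9, -0.0, 17.4]
wrist_force: [-1.2, -6.4, 6.0]
width: 0.0142
```

Call:
jog_arm:
  commands:
    - {"dx": 0, "dy": 0, "dz": -0.1, "ax": 0, "ay": 0, "az": 0, "grip": 0.95}
    - {"dx": 0, "dy": 0, "dz": -0.1, "ax": 0, "ay": 0, "az": 0, "grip": 0.95}

```text
time_s: 23.65
eef_pos: [0.5067, -0.1618, 0.1243]
ee_rot: [179.9, -0.0, 17.4]
wrist_force: [-2.1, -5.4, 5.7]
width: 0.0145
```

Call:
jog_arm:
  commands:
    - {"dx": 0, "dy": 0, "dz": -0.1, "ax": 0, "ay": 0, "az": 0, "grip": 0.95}
    - {"dx": 0, "dy": 0, "dz": -0.1, "ax": 0, "ay": 0, "az": 0, "grip": 0.95}

```text
time_s: 23.85
eef_pos: [0.5067, -0.1618, 0.1233]
ee_rot: [179.9, -0.0, 17.4]
wrist_force: [-1.5, -5.6, 5.8]
width: 0.0147
```

Call:
jog_arm:
  commands:
    - {"dx": 0, "dy": 0, "dz": -0.1, "ax": 0, "ay": 0, "az": 0, "grip": 0.95}
    - {"dx": 0, "dy": 0, "dz": -0.1, "ax": 0, "ay": 0, "az": 0, "grip": 0.95}

```text
time_s: 24.05
eef_pos: [0.5067, -0.1619, 0.1223]
ee_rot: [179.9, -0.0, 17.4]
wrist_force: [-1.4, -6.6, 6.3]
width: 0.0143
```

Call:
jog_arm:
  commands:
    - {"dx": 0, "dy": 0, "dz": -0.1, "ax": 0, "ay": 0, "az": 0, "grip": 0.95}
    - {"dx": 0, "dy": 0, "dz": -0.1, "ax": 0, "ay": 0, "az": 0, "grip": 0.95}

```text
time_s: 24.25
eef_pos: [0.5067, -0.1618, 0.1213]
ee_rot: [179.9, -0.0, 17.4]
wrist_force: [-0.8, -5.0, 4.9]
width: 0.0144
```

Call:
jog_arm:
  commands:
    - {"dx": 0, "dy": 0, "dz": -0.1, "ax": 0, "ay": 0, "az": 0, "grip": 0.95}
    - {"dx": 0, "dy": 0, "dz": -0.1, "ax": 0, "ay": 0, "az": 0, "grip": 0.95}

```text
time_s: 24.45
eef_pos: [0.5067, -0.1618, 0.1203]
ee_rot: [179.9, -0.0, 17.4]
wrist_force: [-1.2, -6.0, 5.5]
width: 0.0144
```

Call:
jog_arm:
  commands:
    - {"dx": 0, "dy": 0, "dz": -0.1, "ax": 0, "ay": 0, "az": 0, "grip": 0.95}
    - {"dx": 0, "dy": 0, "dz": -0.1, "ax": 0, "ay": 0, "az": 0, "grip": 0.95}

```text
time_s: 24.65
eef_pos: [0.5067, -0.1619, 0.1194]
ee_rot: [179.9, -0.0, 17.4]
wrist_force: [-0.7, -5.9, 7.1]
width: 0.0144
```

Call:
jog_arm:
  commands:
    - {"dx": 0, "dy": 0, "dz": -0.05, "ax": 0, "ay": 0, "az": 0, "grip": 0.95}
    - {"dx": 0, "dy": 0, "dz": -0.05, "ax": 0, "ay": 0, "az": 0, "grip": 0.95}

```text
time_s: 24.85
eef_pos: [0.5067, -0.1619, 0.119]
ee_rot: [179.9, -0.0, 17.4]
wrist_force: [-3.1, -4.4, 8.0]
width: 0.0144
```

Call:
jog_arm:
  commands:
    - {"dx": 0, "dy": 0, "dz": -0.05, "ax": 0, "ay": 0, "az": 0, "grip": 0.95}
    - {"dx": 0, "dy": 0, "dz": -0.05, "ax": 0, "ay": 0, "az": 0, "grip": 0.95}

```text
time_s: 25.05
eef_pos: [0.5067, -0.1619, 0.1186]
ee_rot: [179.9, -0.0, 17.4]
wrist_force: [-2.4, -4.2, 10.9]
width: 0.0145
```

Call:
jog_arm:
  commands:
    - {"dx": 0, "dy": 0, "dz": -0.05, "ax": 0, "ay": 0, "az": 0, "grip": 0.95}
    - {"dx": 0, "dy": 0, "dz": -0.05, "ax": 0, "ay": 0, "az": 0, "grip": 0.95}

```text
time_s: 25.25
eef_pos: [0.5067, -0.1619, 0.1182]
ee_rot: [179.9, -0.0, 17.4]
wrist_force: [-2.7, -4.8, 11.1]
width: 0.0143
```

Call:
jog_arm:
  commands:
    - {"dx": 0, "dy": 0, "dz": -0.04, "ax": 0, "ay": 0, "az": 0, "grip": 0.95}
    - {"dx": 0, "dy": 0, "dz": -0.04, "ax": 0, "ay": 0, "az": 0, "grip": 0.95}

```text
time_s: 25.45
eef_pos: [0.5068, -0.1619, 0.118]
ee_rot: [179.9, -0.1, 17.4]
wrist_force: [-2.7, -4.4, 11.8]
width: 0.0142
```

Call:
jog_arm:
  commands:
    - {"dx": 0, "dy": 0, "dz": 0, "ax": 0, "ay": 0, "az": 0, "grip": 0.82}
    - {"dx": 0, "dy": 0, "dz": 0, "ax": 0, "ay": 0, "az": 0, "grip": 0.78}
    - {"dx": 0, "dy": 0, "dz": 0, "ax": 0, "ay": 0, "az": 0, "grip": 0.7}
    - {"dx": 0, "dy": 0, "dz": 0, "ax": 0, "ay": 0, "az": 0, "grip": 0.5}
    - {"dx": 0, "dy": 0, "dz": 0, "ax": 0, "ay": 0, "az": 0, "grip": 0.3}
    - {"dx": 0, "dy": 0, "dz": 0, "ax": 0, "ay": 0, "az": 0, "grip": 0.3}
    - {"dx": 0, "dy": 0, "dz": 0, "ax": 0, "ay": 0, "az": 0, "grip": 0.3}

```text
time_s: 26.15
eef_pos: [0.5061, -0.1607, 0.1167]
ee_rot: [-180.0, 0.0, 17.4]
wrist_force: [0.1, 0.0, 0.2]
width: 0.0595
```

Released with zero force. Raise straight up, clear, and check.

Call:
jog_arm:
  commands:
    - {"dx": 0, "dy": 0, "dz": 1, "ax": 0, "ay": 0, "az": 0, "grip": 0.3}
    - {"dx": 0, "dy": 0, "dz": 3, "ax": 0, "ay": 0, "az": 0, "grip": 0.3}
    - {"dx": 0, "dy": 0, "dz": 6, "ax": 0, "ay": 0, "az": 0, "grip": 0.3}
    - {"dx": 0, "dy": 0, "dz": 10, "ax": 0, "ay": 0, "az": 0, "grip": 0.3}
    - {"dx": -4, "dy": 0, "dz": 12, "ax": 0, "ay": 0, "az": 0, "grip": 0.3}
    - {"dx": -8, "dy": 0, "dz": 13, "ax": 0, "ay": 0, "az": 0, "grip": 0.3}
    - {"dx": -12, "dy": 0, "dz": 13, "ax": 0, "ay": 0, "az": 0, "grip": 0.3}
    - {"dx": -14, "dy": 0, "dz": 13, "ax": 0, "ay": 0, "az": 0, "grip": 0.3}
    - {"dx": -14, "dy": 0, "dz": 13, "ax": 0, "ay": 0, "az": 0, "grip": 0.3}

```text
time_s: 27.05
eef_pos: [0.3639, -0.1605, 0.2475]
ee_rot: [180.0, 0.0, 17.3]
wrist_force: [-0.1, 0.2, -0.4]
width: 0.0599
```

```bash
python3 - <<'E'
from h import *
np.set_printoptions(precision=4,suppress=True)
im=get_image("scene"); C=cloud(im); h=cv2.cvtColor(im["pixels"],cv2.COLOR_RGB2HSV)
def fr(P):
    a=np.radians(-14); Q=P-[.5088,-.1613,.062]
    return np.c_[Q[:,0]*np.cos(a)+Q[:,1]*np.sin(a),-Q[:,0]*np.sin(a)+Q[:,1]*np.cos(a),Q[:,2]]
near=np.hypot(C[...,0]-.55,C[...,1]+.15)<.09
m=(h[...,0]>95)&(h[...,0]<125)&(h[...,1]>120)&(C[...,2]>.07)&near
B=fr(C[m]); r=cv2.minAreaRect((B[:,:2]*1000).astype(np.float32)); print("blue",m.sum(),r,"expect dir 31.2deg; z",np.percentile(B[:,2],[5,50,95])+.062)
m=(np.hypot(C[...,0]-.507,C[...,1]+.161)<.04)&(C[...,2]>.035)&(C[...,2]<.1)&(h[...,0]>12)&(h[...,0]<28)&(h[...,1]>80)
print("lens",m.sum(),np.percentile(fr(C[m]),[2,50,98],0))
k=near&(C[...,2]>.107)&(np.hypot(C[...,0]-.507,C[...,1]+.161)<.03); print("knob",k.sum(),np.median(fr(C[k]),0),np.percentile(C[k][:,2],97))
for n in("green_filter_center","amber_filter_center","bottle","spanner"):
    for l in landmark_of(im,n)[:2]: print(n,round(l["conf"],2),onz(im,l["position"],.05 if "filter" in n else 0))
save(im,"g6.png",(75,205,100,280)); s=read_state(); print(s["time_s"],s["eef_pos"],s["wrist_force"])
E
```

```text
blue 186 ((41.80459976196289, 21.692779541015625), (83.21586608886719, 23.644681930541992), 35.70137023925781) expect dir 31.2deg; z [0.0934 0.1009 0.1075]
lens 129 [[-0.0105 -0.0191 -0.0196]
 [ 0.0005  0.017   0.0127]
 [ 0.0092  0.025   0.0228]]
knob 90 [0.0023 0.0037 0.0627] 0.13208770386676819
green_filter_center 0.68 [0.5525 0.1629 0.05  ]
amber_filter_center 0.69 [0.4421 0.1775 0.05  ]
bottle 0.91 [0.7324 0.0855 0.    ]
spanner 0.69 [ 0.705  -0.1536  0.    ]
27.3 [ 0.3673 -0.1609  0.2471] [-0.8614  0.6604 -0.2064]
```

View pics/g6.png

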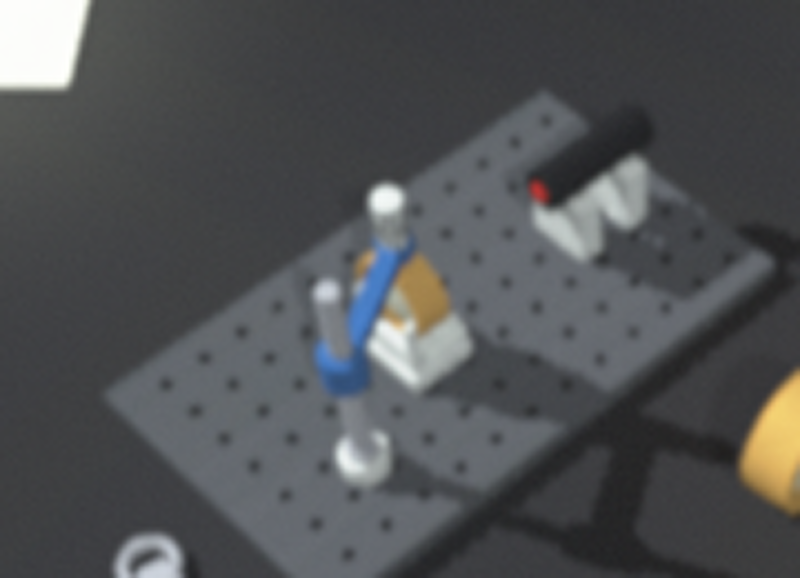

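The picture shows the clamp arm lying across the lens: knob (387,215) over it, collar (343,365) down on the column, lens seated. One last numeric check that the arm is at its stop, from the knob's top face in both cameras.

```bash
python3 - <<'E'
from h import *
np.set_printoptions(precision=4,suppress=True)
for cam,s0 in(("top",(.5061,-.1598)),("scene",(.5088,-.1613))):
    im=get_image(cam); C=cloud(im)
    k=(im["depth"]>0)&(C[...,2]<.145)&(np.hypot(C[...,0]-s0[0],C[...,1]-s0[1])<.03)
    zt=np.percentile(C[k&(C[...,2]>.11)][:,2],95); k&=C[...,2]>zt-.004
    c=np.array(cv2.minEnclosingCircle((C[k][:,:2]*1000).astype(np.float32))[0])/1000-s0
    a=np.radians(-14); print(cam,k.sum(),"top z",zt,"knob-seat bench frame mm",1000*np.array([c[0]*np.cos(a)+c[1]*np.sin(a),-c[0]*np.sin(a)+c[1]*np.cos(a)]))
E
```

```text
top 34 top z 0.1330514555197307 knob-seat bench frame mm [ 0.5879 -0.0711]
scene 38 top z 0.13154073521628257 knob-seat bench frame mm [ 0.1216 -0.7003]
```

```bash
python3 -c "from plant import *; print(finish_job())"
```

```text
the job is handed in; nothing more can be done
None
```

The lens is clamped in the V mount and the job is handed in. `finish_job` gives no verdict, so the pass itself is unconfirmed. It took about 27 s of the 72 s allowed.

- **Lens:** I took the small brass lens from the middle slot of the rack and lowered it until I felt both pads. The peak push was about 11 N. I slid it back until it met the back plate at about 4 N, then let go.
- **Clamp:** I swung the arm by its knob to the stop, which I felt at about 7 N. I then pressed it down until the tip met the rim, and about 1.5 mm further. That adds roughly 6 N over the 5.5 N sliding friction. I let go and backed the robot clear.

**Last checks:**
- **Arm at its stop:** both cameras put the knob within 1 mm of the point above the seat. A rough fit of the blue arm's outline gave 35.7° instead of 31.2°. I discounted that, because only one side of the arm was visible.
- **Clamp height:** the knob's top is at 132 mm, as expected from the travel, so the arm did not creep back up.
- **Lens position:** after I let go, and before clamping, its rear face measured about 10 mm behind the seat and its top 25 mm above, as it should be. With the clamp on, the arm hides part of the lens, and the visible part read about 2 mm lower. The last picture shows it still seated.
- **Other things:** the networks put the filters, bottle and spanner within about 1 cm of where they started.

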